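# Turn the stuffed circuit board over for soldering

## Robot

A 6-joint arm with a two-finger parallel gripper is mounted at the origin on the work surface. World frame = base frame: x ahead of the robot, y to its left, z up, the work surface at z = 0. Lengths are in m, angles in degrees, forces in N, time in s.
With the tool pointing down it reaches from about 0.35 to 0.875 m from the base axis. Payload 4.2 kg.
Tool frame: the origin (TCP) lies midway between the tips of the shut fingers; the grasp point (between the pads) lies 19 mm behind it; z points along the fingers, y is the line along which they close (so a half turn about z gives the same grasp; the last joint's range is limited). The gripper opens to 87 mm and grips with 3 to 60 N. Pads are 19 mm wide; open, the fingers measure 117 mm over their backs; the gripper's body (75 mm by 190 mm) begins 51 mm behind the grasp point.
Start: joints at [-58.522, 22.042, 0.453, 0, -68.411, -14.817], TCP at [0.179, -0.599, 0.223] pointing down, gripper open.
Joint ranges: [-179.83, 179.83], [-69.29, 118.12], [-61.27, 80.66], [-181.25, 117.63], [-171.15, -9.14], [-177.46, 177.46]. Speed limits (degrees/s): [159.86, 159.86, 180, 180, 180, 180].

## Interface

Orientations are given as a 3x3 rotation matrix whose columns are the frame's x, y, z axes.
In Python, from station import r, cams gives the robot as it stands.
- The arm moves only by the tool play_rows, never from a script. Its argument "commands" is text: rows parted by semicolons, each of 6 numbers parted by spaces: the shift along the world's x, y, z normalised to -1 to 1, where 1 is 30 mm, then the turn, a rotation vector about the world's x, y, z normalised to -1 to 1, where 1 is 0.15 rad. A call has 1 to 20 rows; each row shifts and turns the commanded pose from where the row before left it; what a row does not reach is not made up. A row lasts 1/10 s, in which the tool goes at most 50 mm and 8.59 degrees, less where a joint would pass 70% of its speed; a pose out of reach is approached as far as the arm can. A call with a number of a shift or a turn outside -1 to 1 is refused whole. A call with a gripper value outside its range is refused whole. "grip" is the finger opening in mm, from 0 to 87, set as the call begins (left out, the last holds). The fingers move at their own pace and stop on an object; the grip force is fixed at half the most. Time passes only in rows, so rows that do not move let the fingers close. It gives the time, the measured TCP pose, the force, the opening and the grip force at its end, in the units of the state.
- r.sense(): the state, without advancing time (a new reading comes with each control period).
- cams.capture(name): name is "scene" or "top"; returns (picture, depth): 480x640x3 uint8, blue, green, red; 480x640 float32, m along the optical axis (not along the pixel's ray), 0 where there is no reading.
- cams.camera_info(name): a dict with "mtx" (3x3 intrinsics, pixels), "R" (3x3) and "t" (3): a world point X has camera coordinates R X + t. Camera axes: x right, y down, z forward; pixel columns grow to the right and rows downward; lengths in m; the calibration is good to about 2 mm. A picture is of the moment at which its call begins. camera_info takes no time and is no camera call.
- r.finish_job(): hands the job in; it is judged then, once.
The state is a dict: "time_s": time; "joints": joint angles; "joint_velocities": joint speeds; "effort": joint torques, N m; "tcp_pos": TCP position; "ee_rot": TCP orientation; "wrist_force": force on the tool from outside, world axes, zero at the start; "moment": the same for the moment, N m; "gripper_width": opening from 0.0 (shut) to 1.0 (fully open); "gripper_force": force on a finger pad.
Only numpy, scipy, OpenCV 4.12 (cv2) and the standard library are available. Lean on these libraries where they do the work, as an engineer would, in place of code of your own. Each camera call takes 0.05 s, during which the arm holds its last target. There are 200 camera calls.

## Task

The board in the flip-over holder has all its parts put in and must now be soldered from underneath. Shut the hold-down cover over the parts, pull the index plunger straight out by its knob until it stays out, crank the frame half a turn so that the solder side is on top, then push the plunger fully home to lock the frame there, with the cover still shut. Leave the other things on the bench where they are.

Things in the scene. Friction and masses are not known exactly. Their poses are not given: they have to be found in the camera images.
- holder: circuit-board holder, aluminium, fixed. Own x away from the robot side, y left, z up; origin on the bench under the frame's middle. Base plate 160 (x) by 300 mm (y), 12 mm thick, y -135 to +165. Posts at y -105 and +105 mm (12 thick, 46 wide, 148 high). Plunger over a notched disc (90 mm across) outside the left post, on the robot's side of the top; crank outside the right post
- frame_centre (a point): middle of the turning frame, on its level turning axis, which runs along the holder's own y, 125 mm above the bench over the holder's origin. Frame with board: 132 mm (x) by 188 mm (y), 24 mm thick. Its axes turn with the frame
- frame (a joint): frame, crank and disc: rad about the holder's +y. 0 at start (parts on top, crank towards the robot); positive takes the crank up, over and away; +3.14 or -3.14 = half a turn; travel -3.5 to 3.5. Locked (0.03 play) with plunger in; plunger out, it stays where left (0.22 N m, 4 N at crank). The pin centres it in a notch (every 1.57) if within 0.06; else it hits the rim after 4 mm and springs out
- crank_grip (a point): middle of the crank's black handle: round grip, 19 mm diameter, 58 mm long, along the holder's y, spinning freely on its pin, outboard of the crank arm (arm's face 31 mm inward of this point; nothing else outboard). It circles 60 mm from the turning axis in the plane y = -163 mm of the holder; at start at holder x = -60 mm, 125 mm above the bench. Axes turn with the frame
- cover (a joint): hold-down cover's opening angle, rad: 0 = shut flat on the frame, 0.75 to 1.3 at start, at most 1.6. Aluminium plate 134 by 160 mm, 6 mm thick, rubber pad beneath, two 4 mm high stiffening strips on top 45 mm either side of the middle. Opens up and away from the robot. Stiff hinge, stays where left; about 2 N at the tab moves it
- cover_hinge (a point): middle of the cover's hinge line, which runs along the holder's y; with the frame at 0 it lies at holder x = +66 mm, 142 mm above the bench. Axes as the frame's
- cover_tab (a point): middle of the finger tab on the cover's free edge, in mid-thickness of the plate, 142 mm from the hinge line; tab 44 mm wide along y, 5 mm thick, ends 9 mm beyond this point. The plate proper ends 8 mm before it. Axes are the cover's: z square to the plate, outward (up when shut), x from tab to hinge
- plunger (a joint): index plunger: m pulled out. 0 = home (frame locked), 0.012 = fully out. Snaps over half way and stays at either end by itself; about 8 N leaves either end
- knob_grip (a point): on the axis of the plunger's round black knob, mid-head: head 26 mm diameter, 20 mm long (outer face 9 mm outward of this point), on a 12 mm neck; when home, the nut and block below are 23 and 29 mm inward. Own z = pull direction, leaning 30 degrees from vertical to the holder's -x (robot's side). Moves with the knob; home: holder x = -48, y = 126 mm, 207 mm above the bench
- fume_arm: fume-extraction arm, fixed: black foot 110 mm across, yellow column, hose to 500 mm high. Origin under the foot, at about x = 170, y = 270 mm of the holder, axes as the holder's. Its black nozzle hangs over the plunger end: a gripper pointing straight down at the knob meets it, one leaning along the knob's axis passes in front
- nozzle (a point): middle of the fume nozzle's round mouth (86 mm across), facing down, 335 mm above the bench; its near rim is only 8 mm behind the axis of the knob at its grip point, seen from above, with the knob 120 mm below
- solder_spool: loose grey spool of solder standing on end, 54 mm across, 44 mm tall; origin under its centre
- side_cutters: loose pair of side cutters lying flat, about 140 mm long, 14 mm thick; origin under the joint end of the handles, jaws towards own +x
- brass_wool_tin: loose round steel tin with brass wool, 70 mm across, 40 mm tall; origin under its centre
- multimeter: loose green and black multimeter leaning on its stand, 190 x 92 mm, about 120 mm tall; origin on the bench under its centre
- iron_stand: loose blue soldering-iron stand with iron, 110 x 75 mm foot, iron handle sticking up and out to 175 mm high towards own -x; origin under its centre
- phone: loose smartphone lying flat, 150 x 72 x 9 mm; origin under its centre
- tweezers: loose steel tweezers lying flat, 125 mm long, 8 mm thick; origin under their centre
- screwdriver: loose black-handled screwdriver lying flat, 170 mm long; origin underneath it

How it is judged (in metres and radians):
On the way, in this order (a step that is already met when the one before it is completed fails the run):
1. the hold-down cover is shut (within 0.05 rad), the frame still parts side up (value of joint cover below 0.05 rad and value of joint frame between -0.1 and 0.1 rad), for 0.2 s.
2. the plunger is pulled out to its detent (more than 10.5 mm) (value of joint plunger above 0.0105 m and value of joint cover below 0.06 rad), for 0.3 s.
3. the frame is half a turn over, cover shut, plunger still out ((value of joint frame between 3.0016 and 3.2816 rad or value of joint frame between -3.2816 and -3.0016 rad) and value of joint cover below 0.06 rad and value of joint plunger above 0.009 m), for 0.2 s.
At the end, for the whole second after the job is handed in: The plunger is home (less than 1.5 mm out), the frame is half a turn from its start, either way round (within 0.05 rad) and still, solder side on top, and the cover is shut (within 0.06 rad) (value of joint plunger below 0.0015 m and (value of joint frame between 3.0916 and 3.1916 rad or value of joint frame between -3.1916 and -3.0916 rad) and value of joint cover below 0.06 rad and velocity of joint frame between -0.05 and 0.05 rad/s); the robot touches nothing.
It fails at once if the frame is turned (more than 0.4 rad) with the cover open (more than 0.2 rad), so that parts fall out ((value of joint frame above 0.4 rad or value of joint frame below -0.4 rad) and value of joint cover above 0.2 rad).
It fails at once if another thing on the bench is moved more than 30 mm (distance of any of solder_spool, side_cutters, brass_wool_tin, multimeter, iron_stand, phone, tweezers, screwdriver from where it was at the start of the episode above 0.03 m).
It also fails if it takes over 72 s, if anything falls off the work surface, if the arm or the gripper's body presses on something with over 40 N, if the wrist force passes 120 N, or if a joint passes its speed limit or range.

## Working session

There is one attempt and no reset: what is moved stays moved. The work goes in short steps, Python scripts to look and compute and a tool call to move; the robot and the scene stay as the last step left them, time stands still between calls to the robot, and variables do not carry over. Pictures are saved under pics/ and viewed, at most 10 in all, crops included, and the job is handed in when it is done.

Besides the shell and the picture viewer there is one more tool, called after "Call:" as a command line: name --argument value ..., lists and objects as JSON in quotes. play_rows: Moves the arm, as the interface text tells. Scaled input: -1 to 1 covers 30 mm each way for a shift and 0.15 rad each way for a turn. Its arguments: {"type":"object","properties":{"commands":{"type":"string"},"grip":{"type":"number"}},"required":["commands"]}

```bash
ls; mkdir -p pics; python3 - <<'E'
from station import r,cams
import cv2,numpy as np
for n in("scene","top"):
    p,d=cams.capture(n); cv2.imwrite(f"pics/{n}0.png",p); np.save(f"{n}0.npy",d)
    i=cams.camera_info(n); R=np.array(i["R"]);t=np.array(i["t"]); print(n,np.round(i["mtx"],1).tolist(),"pos",np.round(-R.T@t,3),np.round(R,3).tolist(),(d>0).mean())
print(r.sense())
E
```

```text
pics
scene [[454.2, 0.0, 309.6], [0.0, 454.2, 237.1], [0.0, 0.0, 1.0]] pos [ 0.937 -0.511  1.042] [[0.754, 0.657, 0.009], [0.525, -0.594, -0.61], [-0.395, 0.464, -0.792]] 0.9959505208333334
top [[519.8, 0.0, 314.0], [0.0, 519.8, 232.0], [0.0, 0.0, 1.0]] pos [ 0.366 -0.015  1.36 ] [[0.006, -1.0, -0.012], [-0.99, -0.005, -0.141], [0.141, 0.013, -0.99]] 0.9959830729166667
{'time_s': 0.1, 'joints': array([-5.85218924e+01,  2.20854271e+01,  3.89595444e-01, -2.41944906e-02,
       -6.84092017e+01, -1.48157468e+01]), 'joint_velocities': array([-0.1108948 , -0.14904225,  0.23550239,  0.09175076,  0.10957431,
       -0.02682004]), 'effort': array([ 1.36243225e-04, -3.91688740e+01,  1.87934893e+01,  4.23186332e+00,
        1.34960367e-02, -7.96550921e-05]), 'tcp_pos': array([ 0.1790695 , -0.59826418,  0.22159523]), 'ee_rot': array([[-9.58055681e-01, -2.86581445e-01, -6.22355684e-04],
       [-2.86582107e-01,  9.58054053e-01,  1.76840830e-03],
       [ 8.94573810e-05,  1.87258962e-03, -9.99998243e-01]]), 'wrist_force': array([-0.17459225,  0.36741482, -0.91440316]), 'moment': array([-0.00105758,  0.0538224 ,  0.03806784]), 'gripper_force': 0.0, 'gripper_width': 1.000064302624034}
```

View pics/scene0.png

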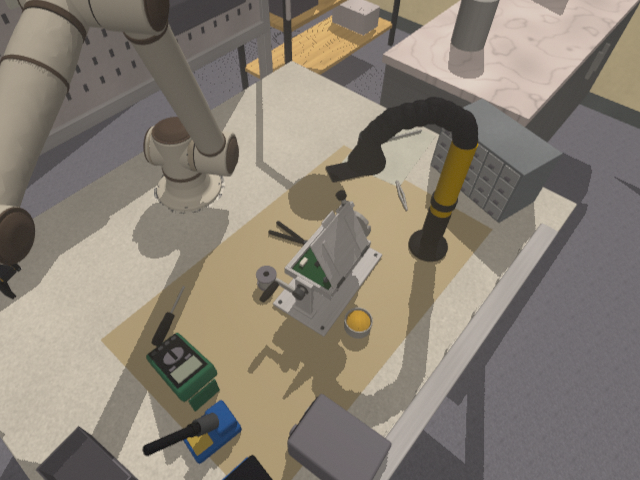

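View pics/top0.png

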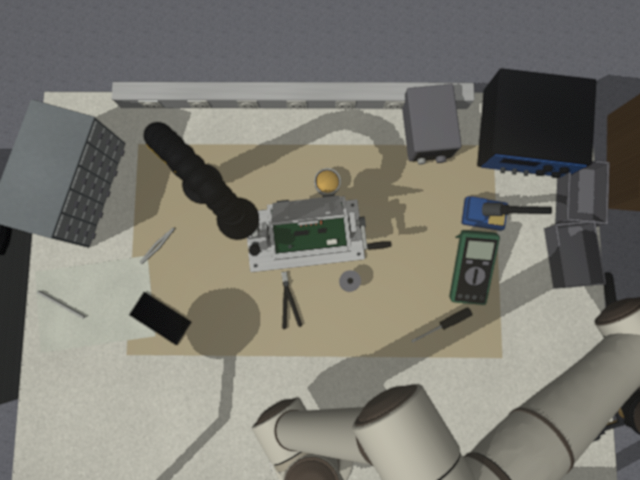

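The scene view shows the holder at about (325,270), with the crank handle at (268,292) and the knob at (340,196). In the top view the holder is at (308,235), crank (378,246), knob (255,249), spool (349,281) and cutters (290,300). I'll enlarge both.

```bash
cat > h.py <<'E'
import numpy as np,cv2
from station import r,cams
def cam(n):
    i=cams.camera_info(n); return np.array(i["mtx"]),np.array(i["R"]),np.array(i["t"])
def pts(n,d):  # world point map from depth
    K,R,t=cam(n); v,u=np.indices(d.shape)
    c=np.stack([(u-K[0,2])/K[0,0]*d,(v-K[1,2])/K[1,1]*d,d],-1)
    return (c-t)@R
def ray(n,u,v):
    K,R,t=cam(n); return -R.T@t, R.T@np.array([(u-K[0,2])/K[0,0],(v-K[1,2])/K[1,1],1])
def plane(n,u,v,z):
    o,d=ray(n,u,v); return o+d*(z-o[2])/d[2]
def two(a,b):  # a=(u,v) scene, b=(u,v) top
    o1,d1=ray("scene",*a);o2,d2=ray("top",*b)
    s=np.linalg.lstsq(np.stack([d1,-d2],1),o2-o1,rcond=None)[0]
    p,q=o1+d1*s[0],o2+d2*s[1]; return (p+q)/2,np.linalg.norm(p-q)
def proj(n,X):
    K,R,t=cam(n); c=K@(R@np.asarray(X)+t); return c[:2]/c[2]
E
python3 - <<'E'
import cv2
p=cv2.imread("pics/scene0.png")[175:340,245:400]; cv2.imwrite("pics/s1.png",cv2.resize(p,None,fx=3.6,fy=3.6,interpolation=cv2.INTER_CUBIC))
p=cv2.imread("pics/top0.png")[180:300,235:400]; cv2.imwrite("pics/t1.png",cv2.resize(p,None,fx=4.8,fy=4.8,interpolation=cv2.INTER_CUBIC))
E
```

```text
(no output)
```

View pics/s1.png

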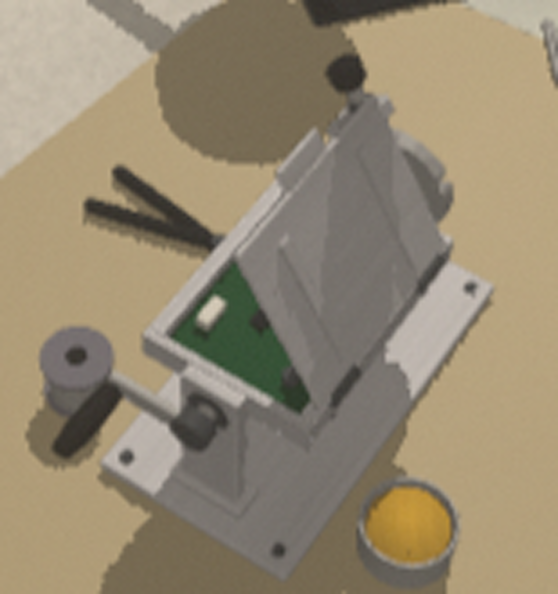

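View pics/t1.png

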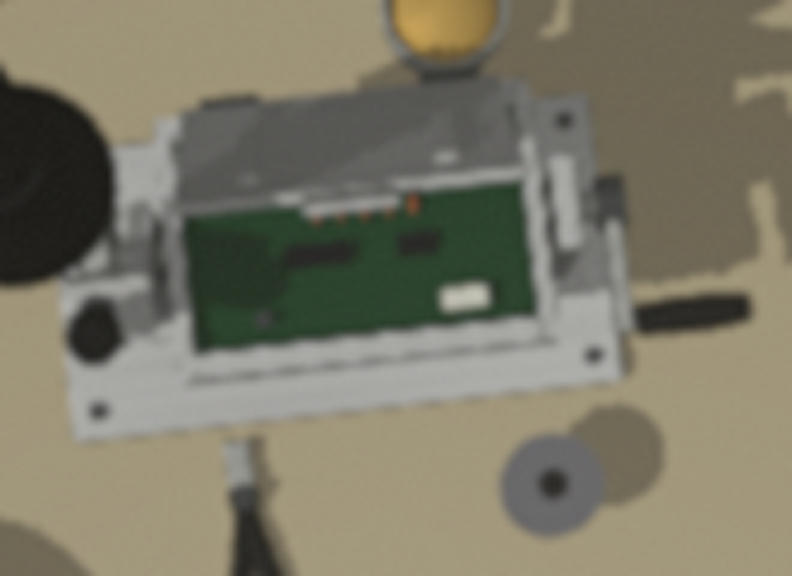

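The enlarged scene view shows the knob at crop (346,72), the crank handle from (68,445) to (112,395) and the cover tab near (298,155). The enlarged top view shows the plate corners at (76,440) and (628,378), the knob at (95,331), the handle at (694,312) and the tab at (350,206).

```bash
python3 - <<'E'
from h import *
np.set_printoptions(precision=4,suppress=True)
T=lambda u,v:(u/4.8+235-.4,v/4.8+180-.4); S=lambda u,v:(u/3.6+245-.35,v/3.6+175-.35)
A=plane("top",*T(76,440),.012);B=plane("top",*T(628,378),.012)
print("near corners",A,B,np.linalg.norm(A-B))
hs=[plane("top",*T(*q),.012) for q in((98,411),(593,355),(563,120))]
hh=[plane("scene",*S(*q),.012) for q in((472,287),(126,456),(278,550))]
print("holes top",*hs,"scene",*hh)
print("knob",two(S(346,72),T(95,331)));print("crank",two(S(89,419),T(694,312)));print("tab",two(S(298,155),T(350,206)))
dy=(A-B)/np.linalg.norm(A-B); yaw=np.arctan2(-dy[0],dy[1]); print("yaw deg",np.degrees(yaw))
# holes: near-left(-x,+y), near-right(-x,-y), far-right
d=hs[0]-hs[1]; print("yaw holes",np.degrees(np.arctan2(-d[0],d[1])),np.linalg.norm(d),np.linalg.norm(hs[2]-hs[1]))
# scene holes: far-left(472), near-right(126), far-right(278)
d=hh[0]-hh[2]; print("yaw sceneholes",np.degrees(np.arctan2(-d[0],d[1])),np.linalg.norm(d),np.linalg.norm(hh[1]-hh[2]))
# depth: top frame near-edge & cover plane from scene depth
P=pts("scene",np.load("scene0.npy"))
m=[]
for q in((330,200),(300,240),(380,220),(360,150),(320,330),(350,280),(400,240)):
    u,v=map(round,S(*q)); m.append(P[v,u])
m=np.array(m);print(m); c=m.mean(0);n=np.linalg.svd(m-c)[2][2];print("cover n",n*np.sign(n[2]),np.abs((m-c)@n).max())
for q in((346,72),(89,419),(298,155)):
    u,v=map(round,S(*q)); print(P[v,u])
Pt=pts("top",np.load("top0.npy"))
for q in((95,331),(694,312),(350,206),(552,485)):
    u,v=map(round,T(*q)); print("top",Pt[v,u])
E
```

```text
near corners [0.4538 0.1661 0.012 ] [ 0.489  -0.1323  0.012 ] 0.3004791320805491
holes top [0.4696 0.1545 0.012 ] [ 0.5014 -0.1134  0.012 ] [ 0.631  -0.0977  0.012 ] scene [0.6014 0.168  0.012 ] [ 0.5029 -0.1169  0.012 ] [ 0.6322 -0.1013  0.012 ]
knob (array([0.4913, 0.1316, 0.206 ]), np.float64(0.0018921463429553008))
crank (array([ 0.5124, -0.1555,  0.1224]), np.float64(0.0009183278300671012))
tab (array([0.5424, 0.0126, 0.2625]), np.float64(0.00019921654335716617))
yaw deg 6.728167525946333
yaw holes 6.776615258118776 0.26987836266342385 0.13051293517465687
yaw sceneholes 6.520381763082868 0.271003381184106 0.13019800092961173
[[ 0.5668  0.0155  0.2359]
 [ 0.5716 -0.0185  0.2325]
 [ 0.5845  0.0495  0.1959]
 [ 0.5586  0.0582  0.2408]
 [ 0.6051 -0.0344  0.1833]
 [ 0.5955  0.0066  0.1862]
 [ 0.5982  0.057   0.1809]]
cover n [0.8466 0.0915 0.5244] 0.0022576236664415814
[0.4978 0.1218 0.217 ]
[ 0.5159 -0.1589  0.1309]
[0.5462 0.0063 0.2702]
top [0.4895 0.1314 0.2197]
top [ 0.5093 -0.1536  0.1386]
top [0.5626 0.0148 0.1294]
top [ 0.4285 -0.0901  0.0461]
```

Call:
play_rows --commands "0.6 1 0.4 0 0 0.46;0.6 1 0.4 0 0 0.46;0.6 1 0.4 0 0 0.46;0.6 1 0.4 0 0 0.46;0.6 1 0.4 0 0 0.46;0.6 1 0.4 0 0 0.46;0.6 1 0.4 0 0 0.46;0.6 1 0.4 0 0 0.46;0.6 1 0.4 0 0 0.46;0.6 1 0 0 0 0.46;0.6 1 0 0 0 0.46;0.6 1 0 0 0 0.46;0.6 1 0 0 0 0.46;0.6 1 0 0 0 0.46;0.6 1 0 0 0 0.46;0.6 1 0 0 0 0.46;0.6 1 0 0 0 0.46;0.6 1 0 0 0 0.46;0.6 1 0 0 0 0.46;0.6 0.8 0 0 0 0.46" --grip 0

```text
time_s: 2.1
tcp_pos: [0.5395, -0.003, 0.3301]
ee_rot: [[0.104, -0.995, -0.001], [-0.995, -0.104, 0.0], [-0.0, 0.001, -1.0]]
wrist_force: [1.1, -0.2, 0.3]
gripper_width: 0.002
gripper_force: 0.0
```

Call:
play_rows --commands "0 0 -0.6 0 0 0;0 0 -0.6 0 0 0;0 0 -0.6 0 0 0;0.04 0 -0.25 0 0 0;-0.26 0 -0.2 0 0 0;-0.26 0 -0.2 0 0 0;-0.26 -0.03 -0.2 0 0 0;-0.21 -0.03 -0.25 0 0 0;-0.21 -0.03 -0.25 0 0 0;-0.21 -0.03 -0.25 0 0 0;-0.16 -0.03 -0.27 0 0 0;-0.16 0 -0.27 0 0 0;-0.16 0 -0.27 0 0 0"

```text
time_s: 3.4
tcp_pos: [0.4802, -0.0111, 0.2038]
ee_rot: [[0.099, -0.995, -0.008], [-0.995, -0.099, -0.003], [0.003, 0.008, -1.0]]
wrist_force: [-4.6, -5.6, 3.7]
gripper_width: 0.004
gripper_force: 4.8
```

```bash
python3 - <<'E'
from h import *
p,d=cams.capture("scene"); cv2.imwrite("pics/s2.png",cv2.resize(p[100:340,200:460],None,fx=2.4,fy=2.4,interpolation=cv2.INTER_CUBIC))
E
```

```text
(no output)
```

View pics/s2.png

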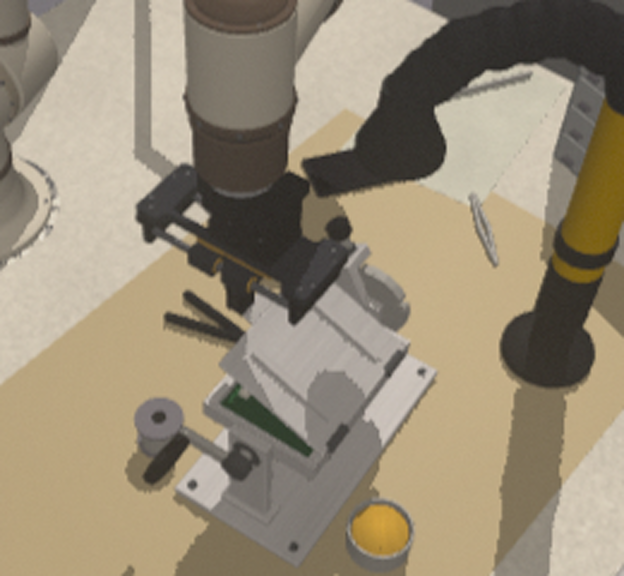

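The cover at (310,340) is following the fingers and is now at about 0.4 rad. The body stays clear of the nozzle, so I'll keep going down.

Call:
play_rows --commands "-0.05 0 -0.25 0 0 0;-0.05 0 -0.25 0 0 0;-0.05 0 -0.25 0 0 0;-0.05 0 -0.25 0 0 0;0 0 -0.2 0 0 0;0 0 -0.2 0 0 0;0 0 -0.2 0 0 0;0 0 -0.15 0 0 0;0 0 -0.1 0 0 0;0 0 -0.05 0 0 0"

```text
time_s: 4.45
tcp_pos: [0.4777, -0.0092, 0.147]
ee_rot: [[0.1, -0.995, -0.0], [-0.995, -0.1, -0.0], [0.0, 0.0, -1.0]]
wrist_force: [-1.5, 1.1, 2.3]
gripper_width: 0.001
gripper_force: 1.2
```

Call:
play_rows --commands "0 0 -0.05 0 0 0;0 0 -0.05 0 0 0;0 0 -0.05 0 0 0;0 0 0 0 0 0"

```text
time_s: 4.85
tcp_pos: [0.4775, -0.0093, 0.1427]
ee_rot: [[0.1, -0.995, -0.0], [-0.995, -0.1, -0.0], [0.0, 0.0, -1.0]]
wrist_force: [-2.6, -0.8, 2.0]
gripper_width: 0.008
gripper_force: 1.1
```

Call:
play_rows --commands "0 0 -0.05 0 0 0;0 0 -0.05 0 0 0;0 0 0 0 0 0"

```text
time_s: 5.15
tcp_pos: [0.4773, -0.0094, 0.1411]
ee_rot: [[0.1, -0.995, -0.0], [-0.995, -0.1, -0.001], [0.001, 0.001, -1.0]]
wrist_force: [-6.2, 1.3, 11.1]
gripper_width: 0.007
gripper_force: 6.1
```

Call:
play_rows --commands "0 0 -0.06 0 0 0;0 0 0 0 0 0;-0.5 0 1 0 0 0;-0.5 0 1 0 0 0;-0.5 0 1 0 0 0;-0.5 0 1 0 0 0;0 0 0 0 0 -0.95;0 0 0 0 0 -0.95;0 0 0 0 0 -0.95;0 0 0 0 0 -0.95;0 0 0 0 0 -0.95;0 0 0 0 0 -0.95;0 0 0 0 0 -0.95;0 0 0 0 0 -0.95;0 0 0 0 0 -0.95;0 0 0 0 0 -0.95;0 0 0 0 0 -0.86;0 0 0 0.1 -0.87 0;0 0 0 0.1 -0.87 0;0 0 0 0.1 -0.87 0" --grip 50

```text
time_s: 7.15
tcp_pos: [0.4191, -0.0084, 0.259]
ee_rot: [[-0.914, -0.117, 0.389], [-0.107, 0.993, 0.047], [-0.391, 0.001, -0.92]]
wrist_force: [-0.1, -1.1, -0.4]
gripper_width: 0.571
gripper_force: 0.0
```

```bash
python3 - <<'E'
from h import *
np.set_printoptions(precision=4,suppress=True)
p,d=cams.capture("scene"); cv2.imwrite("pics/s3.png",cv2.resize(p[100:340,200:460],None,fx=2.4,fy=2.4,interpolation=cv2.INTER_CUBIC))
P=pts("scene",d); O=np.array([.553,.012,0]); a=np.radians(6.7); ex=np.array([np.cos(a),np.sin(a),0]);ey=np.array([-np.sin(a),np.cos(a),0])
Q=np.stack([(P-O)@ex,(P-O)@ey,P[...,2]],-1)
m=(abs(Q[...,0])<60)&(abs(Q[...,1])<75)&(Q[...,2]>.11)&(Q[...,2]<.19)&(d>0)
A=np.c_[Q[m][:,0]*0,Q[m][:,:2],np.ones(m.sum())]
m=(abs(Q[...,0])<.06)&(abs(Q[...,1])<.035)&(Q[...,2]>.11)&(Q[...,2]<.19)&(d>0)
q=Q[m];s=np.linalg.lstsq(np.c_[q[:,:2],np.ones(len(q))],q[:,2],rcond=None)[0];print(m.sum(),"cover slope,",s)
s=r.sense();print(s["joints"],s["tcp_pos"],s["ee_rot"])
E
```

```text
1133 cover slope, [ 0.0348 -0.0034  0.1436]
[  27.0835  -13.8755  -42.5653   11.9714  -40.5952 -118.067 ] [ 0.4114 -0.0117  0.2528] [[-0.9166 -0.1165  0.3824]
 [-0.1079  0.9932  0.044 ]
 [-0.3849 -0.0009 -0.9229]]
```

View pics/s3.png

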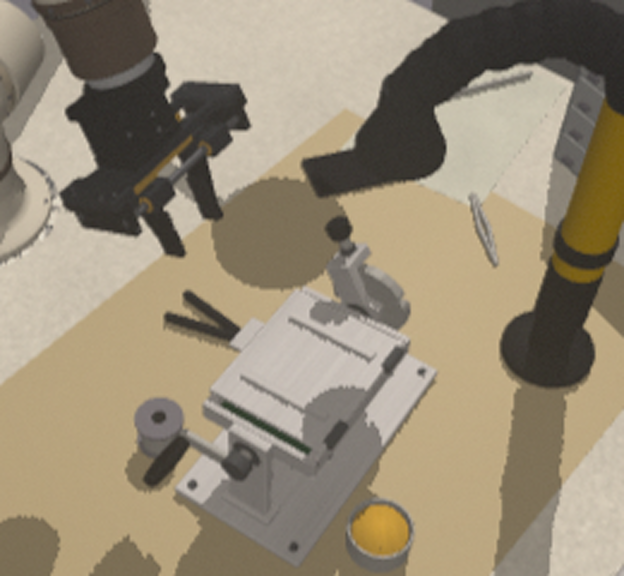

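The cover looks shut: at (310,340) it lies flat, with its top plane at 144 mm. The knob is at (338,228) and nothing else on the bench has moved. Next I'll go to the knob's approach pose.

Call:
play_rows --commands "0.2 0.77 0.15 0 0 0;0.2 0.77 0.15 0 0 0;0.2 0.77 0.15 0 0 0;0.2 0.77 0.15 0 0 0;0.2 0.77 0.15 0.05 -0.45 0;0.2 0.77 0.15 0.05 -0.45 0;0 0 0 0 0 0" --grip 60

```text
time_s: 7.9
tcp_pos: [0.4532, 0.1307, 0.284]
ee_rot: [[-0.856, -0.121, 0.502], [-0.106, 0.993, 0.058], [-0.506, -0.003, -0.863]]
wrist_force: [0.0, -0.7, -0.4]
gripper_width: 0.694
gripper_force: 0.0
```

Call:
play_rows --commands "0.38 0.01 -0.75 0 0 0;0.38 0.01 -0.75 0 0 0;0.38 0.02 -0.75 0 0 0;0.38 0.02 -0.77 0 0 0;0 0 0 0 0 0"

```text
time_s: 8.4
tcp_pos: [0.499, 0.1281, 0.1934]
ee_rot: [[-0.859, -0.113, 0.499], [-0.101, 0.994, 0.051], [-0.502, -0.007, -0.865]]
wrist_force: [-0.5, -1.0, 0.3]
gripper_width: 0.688
gripper_force: 0.0
```

```bash
python3 - <<'E'
from h import *
p,d=cams.capture("scene"); cv2.imwrite("pics/s4.png",cv2.resize(p[130:290,260:430],None,fx=3.6,fy=3.6,interpolation=cv2.INTER_CUBIC))
E
```

```text
(no output)
```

View pics/s4.png

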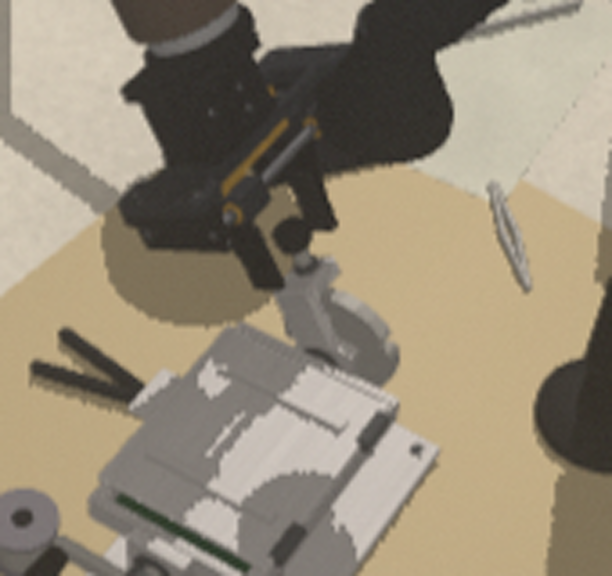

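The knob at (290,237) sits between the two fingers, and the cover is flat. I'll centre 4 mm to the left and close.

Call:
play_rows --commands "0 0.13 0 0 0 0;0 0 0 0 0 0"

```text
time_s: 8.65
tcp_pos: [0.4998, 0.1359, 0.1986]
ee_rot: [[-0.855, -0.116, 0.506], [-0.1, 0.993, 0.059], [-0.51, -0.001, -0.86]]
wrist_force: [0.2, -0.6, -0.5]
gripper_width: 0.69
gripper_force: 0.0
```

Call:
play_rows --commands "0 0 0 0 0 0;0 0 0 0 0 0;0 0 0 0 0 0;0 0 0 0 0 0;0 0 0 0 0 0;0 0 0 0 0 0" --grip 15

```text
time_s: 9.25
tcp_pos: [0.4992, 0.1326, 0.1968]
ee_rot: [[-0.857, -0.111, 0.504], [-0.099, 0.994, 0.051], [-0.506, -0.006, -0.862]]
wrist_force: [1.5, -4.9, 2.5]
gripper_width: 0.282
gripper_force: 30.0
```

Call:
play_rows --commands "-0.07 -0.01 0.12 0 0 0;-0.07 -0.01 0.12 0 0 0;-0.07 -0.01 0.12 0 0 0;-0.06 -0.01 0.11 0 0 0;0 0 0 0 0 0;0 0 0 0 0 0;0 0 0 0 0 0"

```text
time_s: 9.95
tcp_pos: [0.4909, 0.1316, 0.2084]
ee_rot: [[-0.859, -0.111, 0.5], [-0.099, 0.994, 0.051], [-0.503, -0.006, -0.864]]
wrist_force: [16.9, -2.4, -14.1]
gripper_width: 0.284
gripper_force: 30.0
```

Call:
play_rows --commands "0 0 0 0 0 0;0 0 0 0 0 0;0 0 0 0 0 0;0 0 0 0 0 0;-0.4 -0.04 0.7 0 0 0;-0.4 -0.04 0.7 0 0 0;-0.4 -0.04 0.7 0 0 0;-0.4 -0.04 0.7 0 0 0;0 0 0 0 0 0" --grip 60

```text
time_s: 10.85
tcp_pos: [0.4431, 0.1303, 0.2988]
ee_rot: [[-0.853, -0.118, 0.509], [-0.1, 0.993, 0.063], [-0.513, 0.003, -0.859]]
wrist_force: [-0.4, 1.2, 0.3]
gripper_width: 0.687
gripper_force: 0.0
```

```bash
python3 - <<'E'
from h import *
np.set_printoptions(precision=4,suppress=True)
n0=np.array([.491,.1315,.207]);ax=np.array([-.4966,-.0585,.866])
def blob(p):
    c=proj("scene",n0+.009*ax); u,v=map(int,c); w=p[v-14:v+15,u-14:u+15].max(2); m=(w<60).astype(np.uint8)
    k,l,s,ce=cv2.connectedComponentsWithStats(m); 
    return [(s[i,4],ce[i]+[u-14,v-14]) for i in range(1,k) if s[i,4]>15]
p,d=cams.capture("scene"); print(blob(cv2.imread("pics/scene0.png")),blob(p))
print(proj("scene",n0),proj("scene",n0+.012*ax)); 
s=r.sense();print(s["joints"],s["tcp_pos"])
cv2.imwrite("pics/s5.png",cv2.resize(p[130:290,260:430],None,fx=3.6,fy=3.6,interpolation=cv2.INTER_CUBIC))
E
```

```text
[(np.int32(56), array([338.6429, 178.1429])), (np.int32(67), array([340.7761, 194.9403]))] [(np.int32(56), array([338.9464, 178.1607])), (np.int32(65), array([339.2462, 191.1538]))]
[341.0385 194.2845] [339.257  190.4137]
[  47.126   -12.8554  -44.8169   32.2126  -38.2521 -152.5333] [0.443  0.1297 0.2967]
```

The knob has moved by the expected 12 mm shift, so the plunger is out. Next is the crank.

Call:
play_rows --commands "0 -1 0 0 0 0;0 -1 0 0 0 0;0 -1 0 0 0 0;0 -1 0 0 0 0;0 -1 0 0 0 0;0.3 -1 0 -0.1 0.88 0;0.3 -1 0 -0.1 0.88 0;0.3 -1 0 -0.1 0.88 0;0.3 -1 0 -0.1 0.88 0;0.1 -0.05 -0.14 0 0 0.95;0.1 -0.05 -0.14 0 0 0.95;0.1 -0.05 -0.14 0 0 0.95;0.1 -0.05 -0.14 0 0 0.95;0.1 -0.05 -0.14 0 0 0.95;0.1 -0.05 -0.14 0 0 0.95;0.1 -0.05 -0.14 0 0 0.95;0.1 -0.05 -0.14 0 0 0.95;0.1 -0.05 -0.14 0 0 0.95;0.1 -0.05 -0.14 0 0 0.95;0.1 -0.05 -0.14 0 0 0.95" --grip 50

```text
time_s: 12.9
tcp_pos: [0.5106, -0.1555, 0.2466]
ee_rot: [[0.116, -0.993, 0.001], [-0.993, -0.116, 0.018], [-0.017, -0.003, -1.0]]
wrist_force: [-0.3, 0.1, -0.3]
gripper_width: 0.576
gripper_force: 0.0
```

Call:
play_rows --commands "0 0 0 0 0 0;0 0 0 0 0 0"

```text
time_s: 13.1
tcp_pos: [0.5106, -0.1552, 0.2474]
ee_rot: [[0.108, -0.994, 0.001], [-0.994, -0.108, 0.018], [-0.017, -0.003, -1.0]]
wrist_force: [-0.1, 0.6, -0.1]
gripper_width: 0.574
gripper_force: 0.0
```

```bash
python3 - <<'E'
from h import *
np.set_printoptions(precision=4,suppress=True)
for i in range(4):
  s=r.sense();print(s["joints"],s["tcp_pos"],s["ee_rot"].ravel()); cams.capture("top")
E
```

```text
[ -0.0904  12.236   -9.4726  -1.0911 -68.2266   6.699 ] [ 0.5106 -0.1552  0.2474] [ 0.1081 -0.9941  0.0012 -0.994  -0.108   0.0177 -0.0174 -0.0031 -0.9998]
[ -0.0775  12.1955  -9.4494  -1.0876 -68.2347   6.7282] [ 0.5107 -0.1551  0.2479] [ 0.1089 -0.9941  0.0022 -0.9939 -0.1088  0.0176 -0.0173 -0.0041 -0.9998]
[ -0.0685  12.1653  -9.4361  -1.0922 -68.2405   6.7617] [ 0.5108 -0.155   0.2483] [ 0.1096 -0.994   0.0028 -0.9938 -0.1095  0.0177 -0.0173 -0.0048 -0.9998]
[ -0.0596  12.1455  -9.4208  -1.0916 -68.241    6.7878] [ 0.5109 -0.1549  0.2486] [ 0.1102 -0.9939  0.0034 -0.9938 -0.1101  0.0177 -0.0172 -0.0054 -0.9998]
```

Call:
play_rows --commands "0 0 -0.95 0 0 0;0.03 -0.05 -0.95 0 0 0;0.03 0 -0.95 0 0 0;0 0 -0.95 0 0 0;0 0 -0.95 0 0 0;0 0 0 0 0 0"

```text
time_s: 13.9
tcp_pos: [0.5098, -0.1559, 0.1028]
ee_rot: [[0.11, -0.994, -0.005], [-0.994, -0.11, 0.019], [-0.019, 0.003, -1.0]]
wrist_force: [-0.4, -0.6, 0.5]
gripper_width: 0.579
gripper_force: 0.0
```

Call:
play_rows --commands "0 0 0 0 0 0;0 0 0 0 0 0;0 0 0 0 0 0;0 0 0 0 0 0;0 0 0 0 0 0" --grip 10

```text
time_s: 14.4
tcp_pos: [0.5125, -0.1563, 0.1069]
ee_rot: [[0.112, -0.994, 0.003], [-0.994, -0.112, 0.018], [-0.017, -0.005, -1.0]]
wrist_force: [-3.3, -1.6, 2.1]
gripper_width: 0.214
gripper_force: 30.5
```

Call:
play_rows --commands "0.03 0 0.35 0 0 0;0.09 0.01 0.34 0 0 0;0.15 0.02 0.32 0 0 0;0.2 0.02 0.29 0 0 0;0.25 0.03 0.25 0 0 0;0.28 0.03 0.2 0 0 0;0.31 0.04 0.15 0 0 0;0.33 0.04 0.09 0 0 0;0.35 0.04 0.03 0 0 0;0 0 0 0 0 0"

```text
time_s: 15.4
tcp_pos: [0.5746, -0.149, 0.1689]
ee_rot: [[0.113, -0.994, 0.007], [-0.993, -0.113, 0.018], [-0.017, -0.009, -1.0]]
wrist_force: [-1.3, 2.0, 3.5]
gripper_width: 0.205
gripper_force: 30.0
```

Call:
play_rows --commands "0.35 0.04 -0.03 0 0 0;0.33 0.04 -0.09 0 0 0;0.31 0.04 -0.15 0 0 0;0.28 0.03 -0.2 0 0 0;0.25 0.03 -0.25 0 0 0;0.2 0.02 -0.29 0 0 0;0.15 0.02 -0.32 0 0 0;0.09 0.01 -0.34 0 0 0;0.03 0 -0.35 0 0 0;0 0 0 0 0 0;0 0 0 0 0 0"

```text
time_s: 16.5
tcp_pos: [0.6313, -0.1422, 0.104]
ee_rot: [[0.111, -0.994, 0.001], [-0.994, -0.111, 0.019], [-0.019, -0.003, -1.0]]
wrist_force: [0.3, 2.3, -4.1]
gripper_width: 0.209
gripper_force: 30.0
```

```bash
python3 - <<'E'
from h import *
np.set_printoptions(precision=4,suppress=True)
p,d=cams.capture("scene");s=r.sense();print(s["tcp_pos"],s["wrist_force"])
cv2.imwrite("pics/s6.png",cv2.resize(p[130:340,230:430],None,fx=2.8,fy=2.8,interpolation=cv2.INTER_CUBIC))
E
```

```text
[ 0.6314 -0.1422  0.1044] [ 0.2864  2.4192 -3.9578]
```

View pics/s6.png

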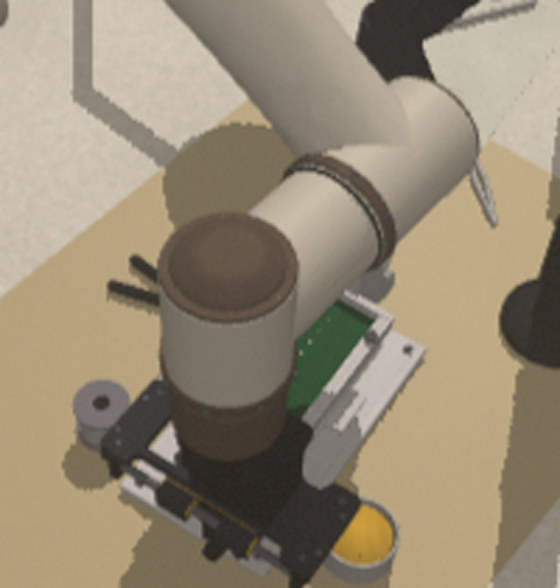

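The solder side (green, at (335,350)) is on top and the gripper holds the crank. I'll release, back off and measure the frame's tilt.

Call:
play_rows --commands "0 0 0 0 0 0;0 0 0 0 0 0;0 0 0 0 0 0;0 0 0 0 0 0;0 0 1 0 0 0;0 0 1 0 0 0;0 0 1 0 0 0;0 0 1 0 0 0;0 0 1 0 0 0;-0.65 0.3 0.1 0 0 -0.95;-0.65 0.3 0.1 0 0 -0.95;-0.65 0.3 0.1 0 0 -0.95;-0.65 0.3 0.1 0 0 -0.95;-0.65 0.3 0.1 0 0 -0.95;-0.65 0.3 0.1 0 0 -0.95;-0.65 0.3 0.1 0 0 -0.95;-0.65 0.3 0.1 0 0 -0.95;-0.65 0.3 0.1 0 0 -0.95;-0.65 0.3 0.1 0 0 -0.95;0 0 0 0 0 -0.95" --grip 45

```text
time_s: 18.55
tcp_pos: [0.4355, -0.0522, 0.2877]
ee_rot: [[-0.994, -0.11, 0.021], [-0.111, 0.994, -0.003], [-0.02, -0.005, -1.0]]
wrist_force: [1.1, 1.0, 0.3]
gripper_width: 0.514
gripper_force: 0.0
```

```bash
python3 - <<'E'
from h import *
np.set_printoptions(precision=4,suppress=True)
s=r.sense();print(s["tcp_pos"],s["ee_rot"],s["joints"])
O=np.array([.553,.012,0]); a=np.radians(6.7); ex=np.array([np.cos(a),np.sin(a),0]);ey=np.array([-np.sin(a),np.cos(a),0])
for n in("scene","top"):
    p,d=cams.capture(n); cv2.imwrite(f"pics/{n}7.png",p)
    P=pts(n,d);Q=np.stack([(P-O)@ex,(P-O)@ey,P[...,2]],-1)
    # green board plane & base plate (true level reference)
    hsv=cv2.cvtColor(p,cv2.COLOR_BGR2HSV)
    m=(abs(Q[...,0])<.06)&(abs(Q[...,1])<.085)&(Q[...,2]>.1)&(Q[...,2]<.16)&(hsv[...,0]>45)&(hsv[...,0]<85)&(hsv[...,1]>80)
    q=Q[m];print(n,m.sum(),"board",np.linalg.lstsq(np.c_[q[:,:2],np.ones(len(q))],q[:,2],rcond=None)[0])
    m=(abs(P[...,2])<.006)&(abs(Q[...,0])<.25)&(abs(Q[...,1])<.3)&(d>0)
    q=Q[m];print("bench",np.linalg.lstsq(np.c_[q[:,:2],np.ones(len(q))],q[:,2],rcond=None)[0])
    m=(abs(Q[...,0]-.06)<.03)&(abs(Q[...,1]+.163)<.035)&(Q[...,2]>.09)&(d>0); q=Q[m]
    print("handle top pts",m.sum(),q.mean(0),np.percentile(q,[5,95],axis=0))
c=cv2.imread("pics/scene7.png")[170:340,230:420];cv2.imwrite("pics/s7.png",cv2.resize(c,None,fx=3.4,fy=3.4,interpolation=cv2.INTER_CUBIC))
E
```

```text
[ 0.4355 -0.0522  0.2877] [[-0.9937 -0.1104  0.0208]
 [-0.1105  0.9939 -0.0029]
 [-0.0203 -0.0052 -0.9998]] [ 14.8819   0.0761 -18.265    0.4943 -70.5529 -98.6994]
scene 1658 board [-0.0749 -0.0037  0.125 ]
bench [-0.0001 -0.0013 -0.0004]
handle top pts 271 [ 0.0582 -0.1569  0.1257] [[ 0.0363 -0.1917  0.1185]
 [ 0.0689 -0.1303  0.1306]]
top 1515 board [-0.0769 -0.0014  0.1285]
bench [-0.0001  0.0008  0.0022]
handle top pts 186 [ 0.0583 -0.1569  0.1285] [[ 0.0507 -0.1839  0.1235]
 [ 0.0672 -0.1304  0.1336]]
```

View pics/s7.png

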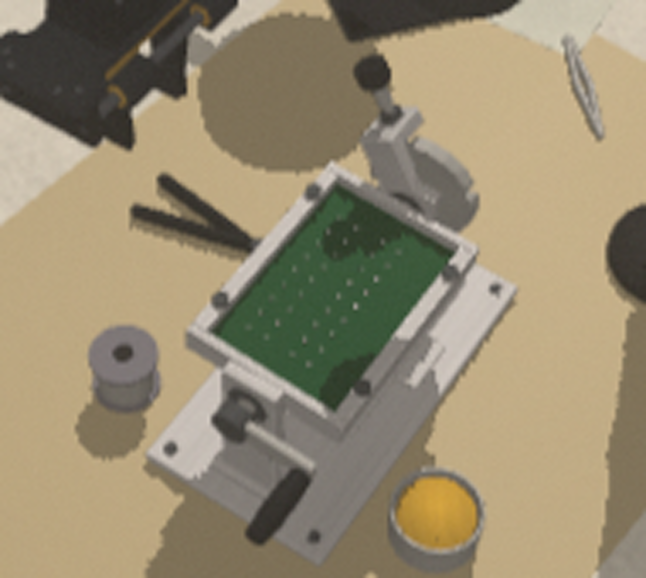

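The frame has overshot: the board slopes by 0.076 rad, with the crank about 4.5 mm low. Its handle is at (278,505) and the knob is out at (372,72). I'll press the near rim down with shut fingers.

Call:
play_rows --commands "0.41 0.18 -0.4 0 0 0;0.41 0.18 -0.4 0 0 0;0.41 0.18 -0.4 0 0 0;0.41 0.18 -0.4 0 0 0;0.41 0.18 -0.4 0 0 0;0 0 -0.6 0 0 0;0 0 -0.6 0 0 0;0 0 -0.6 0 0 0;0 0 -0.6 0 0 0;0 0 -0.2 0 0 0;0 0 -0.2 0 0 0;0 0 0 0 0 0" --grip 0

```text
time_s: 19.85
tcp_pos: [0.4989, -0.0254, 0.1414]
ee_rot: [[-0.993, -0.116, 0.017], [-0.116, 0.993, -0.004], [-0.016, -0.006, -1.0]]
wrist_force: [0.0, -0.3, -0.5]
gripper_width: 0.004
gripper_force: 0.0
```

Call:
play_rows --commands "0 0 -0.06 0 0 0;0 0 -0.06 0 0 0;0 0 0 0 0 0"

```text
time_s: 20.15
tcp_pos: [0.4994, -0.0253, 0.1394]
ee_rot: [[-0.993, -0.116, 0.02], [-0.116, 0.993, -0.003], [-0.02, -0.005, -1.0]]
wrist_force: [-0.2, -0.4, 1.6]
gripper_width: 0.007
gripper_force: 0.9
```

```bash
cat > tilt.py <<'E'
from h import *
np.set_printoptions(precision=4,suppress=True)
s=r.sense();print(s["tcp_pos"],s["wrist_force"])
O=np.array([.553,.012,0]); a=np.radians(6.7); ex=np.array([np.cos(a),np.sin(a),0]);ey=np.array([-np.sin(a),np.cos(a),0])
for n in("scene","top"):
    p,d=cams.capture(n)
    P=pts(n,d);Q=np.stack([(P-O)@ex,(P-O)@ey,P[...,2]],-1); hsv=cv2.cvtColor(p,cv2.COLOR_BGR2HSV)
    m=(abs(Q[...,0])<.06)&(abs(Q[...,1])<.085)&(Q[...,2]>.1)&(Q[...,2]<.16)&(hsv[...,0]>45)&(hsv[...,0]<85)&(hsv[...,1]>80)
    q=Q[m]
    if m.sum()>100: print(n,m.sum(),"board",np.linalg.lstsq(np.c_[q[:,:2],np.ones(len(q))],q[:,2],rcond=None)[0])
    m=(abs(Q[...,0]-.06)<.03)&(abs(Q[...,1]+.163)<.035)&(Q[...,2]>.09)&(d>0); q=Q[m]
    if m.sum()>50: print("handle",m.sum(),q.mean(0),np.percentile(q[:,2],[5,95]))
E
python3 tilt.py
```

```text
[ 0.4994 -0.0253  0.1394] [-0.1828 -0.3605  1.5884]
scene 1425 board [-0.0261 -0.0021  0.125 ]
handle 276 [ 0.0585 -0.157   0.1283] [0.1208 0.1331]
top 309 board [-0.0757  0.0033  0.1301]
handle 179 [ 0.0583 -0.1571  0.1315] [0.1262 0.1371]
```

Call:
play_rows --commands "0 0 -0.06 0 0 0;0 0 0 0 0 0"

```text
time_s: 20.45
tcp_pos: [0.499, -0.0254, 0.1371]
ee_rot: [[-0.993, -0.115, 0.019], [-0.115, 0.993, -0.003], [-0.018, -0.006, -1.0]]
wrist_force: [-1.4, 0.9, 3.0]
gripper_width: 0.0
gripper_force: 1.9
```

Call:
play_rows --commands "-0.2 0 1 0 0 0;-0.5 0 1 0 0 0;-0.6 0 1 0 0 0;-0.6 0 1 0 0 0;-0.4 0 1 0 0 0;0 0 0 0 0 0"

```text
time_s: 21.05
tcp_pos: [0.4304, -0.0253, 0.2908]
ee_rot: [[-0.993, -0.116, 0.026], [-0.116, 0.993, -0.002], [-0.026, -0.005, -1.0]]
wrist_force: [0.9, 0.1, 0.7]
gripper_width: 0.009
gripper_force: 0.0
```

```bash
python3 tilt.py
```

```text
[ 0.4304 -0.0253  0.2908] [0.9004 0.0951 0.6857]
scene 1555 board [ 0.0064 -0.0017  0.1251]
handle 280 [ 0.0585 -0.1571  0.1301] [0.1222 0.1351]
top 1611 board [0.0097 0.0017 0.1284]
handle 186 [ 0.0583 -0.1571  0.1338] [0.1279 0.1385]
```

The tilt is about 0.01 rad, so the pin will enter. Now I'll push the plunger.

Call:
play_rows --commands "0.07 0.84 0 0 0 0;0.07 0.84 0 0.1 -0.83 0;0.07 0.84 0 0.1 -0.83 0;0.07 0.84 0 0.1 -0.83 0;0.07 0.84 0 0.1 -0.83 0;0.07 0.84 0 0 0 0;0 0 0 0 0 0;0 0 0 0 0 0" --grip 0

```text
time_s: 21.95
tcp_pos: [0.4429, 0.1194, 0.2858]
ee_rot: [[-0.874, -0.109, 0.473], [-0.1, 0.994, 0.044], [-0.475, -0.009, -0.88]]
wrist_force: [0.2, -0.8, 1.2]
gripper_width: 0.009
gripper_force: 0.0
```

Call:
play_rows --commands "0.36 0.12 -0.58 0.02 -0.2 0;0.36 0.12 -0.58 0 0 0;0.36 0.11 -0.58 0 0 0;0 0 0 0 0 0;0 0 0 0 0 0"

```text
time_s: 22.45
tcp_pos: [0.4759, 0.1288, 0.2347]
ee_rot: [[-0.859, -0.106, 0.5], [-0.096, 0.994, 0.046], [-0.502, -0.008, -0.865]]
wrist_force: [0.0, 0.1, 0.2]
gripper_width: 0.005
gripper_force: 0.0
```

Call:
play_rows --commands "0.07 0.01 -0.12 0 0 0;0.07 0.01 -0.12 0 0 0;0.07 0.01 -0.12 0 0 0;0.07 0.01 -0.12 0 0 0;0.07 0.01 -0.12 0 0 0;0 0 0 0 0 0"

```text
time_s: 23.05
tcp_pos: [0.486, 0.131, 0.2164]
ee_rot: [[-0.859, -0.108, 0.501], [-0.098, 0.994, 0.048], [-0.503, -0.008, -0.864]]
wrist_force: [0.0, -0.6, 0.5]
gripper_width: 0.01
gripper_force: 0.0
```

Call:
play_rows --commands "0.035 0 -0.06 0 0 0;0.035 0 -0.06 0 0 0;0 0 0 0 0 0"

```text
time_s: 23.35
tcp_pos: [0.4874, 0.131, 0.2158]
ee_rot: [[-0.856, -0.109, 0.505], [-0.098, 0.994, 0.05], [-0.507, -0.007, -0.862]]
wrist_force: [-29.3, -0.9, 23.3]
gripper_width: 0.005
gripper_force: 17.4
```

The fingers now meet a firm stop at the home position. I'll retreat and check.

Call:
play_rows --commands "-0.2 -0.02 0.35 0 0 0;-0.4 -0.04 0.7 0 0 0;-0.4 -0.04 0.7 0 0 0;-0.4 -0.04 0.7 0 0 0;0 -1 0 0 0 0;0 -1 0 0 0 0;0 -1 0 0 0 0;0 0 0 0 0 0;0 0 0 0 0 0"

```text
time_s: 24.25
tcp_pos: [0.4463, 0.0367, 0.287]
ee_rot: [[-0.858, -0.107, 0.502], [-0.096, 0.994, 0.048], [-0.504, -0.007, -0.864]]
wrist_force: [0.1, -0.1, -0.1]
gripper_width: 0.004
gripper_force: 0.0
```

```bash
python3 tilt.py; python3 - <<'E'
from h import *
p,d=cams.capture("scene"); n0=np.array([.491,.1315,.207]);ax=np.array([-.4966,-.0585,.866])
u,v=map(int,proj("scene",n0+.009*ax)); m=(p[v-14:v+15,u-14:u+15].max(2)<60).astype(np.uint8)
k,l,s,ce=cv2.connectedComponentsWithStats(m); print([(s[i,4],ce[i]+[u-14,v-14]) for i in range(1,k) if s[i,4]>15])
q=p[130:340,230:430]; cv2.imwrite("pics/s8.png",cv2.resize(q,None,fx=2.8,fy=2.8,interpolation=cv2.INTER_CUBIC))
E
```

```text
[0.4463 0.0367 0.287 ] [ 0.1437 -0.0958 -0.1492]
scene 1603 board [ 0.0107 -0.0014  0.1251]
handle 280 [ 0.0586 -0.1572  0.1301] [0.1217 0.1344]
top 1994 board [0.0043 0.0025 0.1284]
handle 182 [ 0.0585 -0.1576  0.134 ] [0.1277 0.1389]
[(np.int32(50), array([337.64, 178.26])), (np.int32(65), array([340.8       , 195.03076923]))]
```

View pics/s8.png

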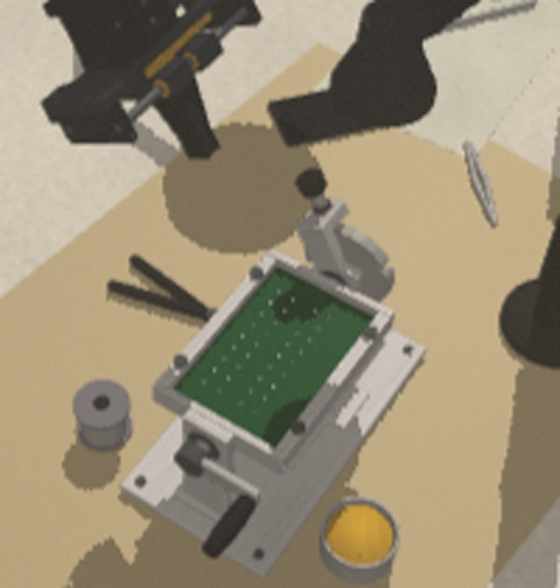

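The knob at (311,182) is back at its starting pixel (340.8,195.0 in the full picture), so the plunger is home. The frame is level with the solder side up, and the gripper is clear.

```bash
python3 -c "
from station import r
print(r.finish_job())"
```

```text
the job is handed in; nothing more can be done
None
```

The job is handed in (result not reported back): the cover was shut, the frame was cranked half a turn to solder side up (board tilt about 0.01 rad), and the plunger is home, as camera checks showed; the cover was not visible underneath after the turn, and nothing else appeared to have moved.

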